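# Clear the pinboard and hold the key cabinet open

### The job

Take the cork pinboard out of its slotted stand in front of the pine key cabinet and lean it, foot on the shelf, against the stone paperweight. Then open the cabinet: squeeze the spring-clip catch nearer the door's hinge until its hook is fully up, then do the same with the catch nearer the pull, swing the door out past its click-stop, and finish holding the door wide open at about a right angle, without letting go, since it swings back by itself. Leave the other things on the shelf where they are.

Things in the scene. Friction and masses are not known exactly. Their poses are not given: they have to be found in the camera images.
- cabinet: Pine key cabinet, fixed, 80 deep (x) x 200 wide (y) x 200 tall, on a 50 plinth. Origin: centre of its underside; its front with the door faces its -x; z up. On its flat roof (200 above the shelf) stand two steel squeeze catches, one behind each hook, and the door's round pull stands at the free edge.
- door (a joint): Door, 200 wide, 12 thick, 50 to 212 above the shelf, upright hinge at the cabinet's +y edge. 0 = shut, grows as the free edge swings out to the cabinet's -x (clockwise from above), stop at 1.8 rad. A soft, damped spring (0.3 N m per rad) pulls it shut; at about 0.4 to 0.55 rad it is pulled over a click-stop (about 0.6 N m more), at which a let-go door halts at about 0.65 rad.
- door_pull (a point): Point on the axis of the door's round pull, a vertical wooden dowel 16 in diameter standing on a small block on the door's front near its free edge; the dowel is free from 212 (block and door top) to 262 above the shelf, this point is at 240. Moves with the door, 183 from the hinge axis.
- door_hinge (a point): Point on the upright hinge axis of the door, 240 above the shelf.
- hinge_catch (a joint): Catch nearer the door's hinge, 50 to the cabinet's +y of its middle: steel lever with an upright tab 24 wide, 6 thick, top 256 above the shelf, pivoted crosswise 208 up, 10 before the cabinet's middle plane; arm and hook run forward over the door top. 0 = hook locks the door; the tab squeezed back to its post lifts it: clear at 0.3, stop 0.45 rad. Needs about 4 N; stays where left.
- hinge_catch_post: Fixed upright steel post behind the tab of the catch nearer the hinge: 8 thick, 24 wide, 200 to 250 above the shelf, its rear face 24 behind the cabinet's middle plane. Post and tab are squeezed together between the fingers; 37 over both outer faces when locked, about 20 to 24 when squeezed. Origin is that of the cabinet.
- hinge_catch_grip (a point): Midpoint between the outer faces of post and squeezed tab of the catch nearer the hinge, 240 above the shelf; fixed to the cabinet (12 behind its middle plane). The fingers close along the cabinet's x here.
- pull_catch (a joint): The same kind of catch nearer the pull (22 towards the cabinet's -y from its middle); same joint values: 0 locked, clear from 0.3, stop 0.45 rad.
- pull_catch_post: Fixed post of the catch nearer the pull, same sizes as the other post. Origin is that of the cabinet.
- pull_catch_grip (a point): Midpoint between post and squeezed tab of the catch nearer the pull, as for the other catch.
- stand: Fixed dark wooden stand, 50 (x) x 100 (y) x 25 tall, with a slot along its y that holds the pinboard upright (slot floor 6 above the shelf, 13.5 wide). Low enough for the door to pass over. Origin: centre of its underside.
- board: Cork pinboard, a plain slab 12 thick (x) x 130 wide (y) x 150 tall (z), 0.13 to 0.25 kg, both faces alike; at the start it stands in the stand in the way of the door. Origin: centre of its lower edge face; z points up along it. A lean of 10 to 30 degrees from upright holds well.
- paperweight: Grey stone block, loose and heavy, 50 (x) x 90 (y) x 70 tall, about 0.85 kg. Origin: centre of its underside; z up.
- tin: Bystander: flat round dark steel tin, diameter 70, 26 tall; origin at the centre of its underside.
- flask: Bystander: upright steel flask, diameter 70, 210 tall; origin at the centre of its underside.
- brush: Bystander: yellow snow brush lying along its x, about 255 long, 28 tall; origin on its underside near the middle.
- whistle: Bystander: small orange whistle, about 45 long, 22 tall; origin on its underside.
- torch: Bystander: black torch standing on its head, diameter 42, 125 tall; origin at the centre of its underside.
- dish: Bystander: small white bowl, diameter 90, 30 tall; origin at the centre of its underside.
Not all that is in view belongs to the job. There is more than one size of the board; the job needs the middle-sized.

How it is judged:
By the outcome, as a careful person would: the job done as asked, in the order asked, and still so for the second after the job is handed in, while the arm keeps its last pose, push and grip.
It also fails if it takes over 72 s, if anything falls off the work surface, if the arm or the gripper's body presses on something with over 40 N, if the wrist force passes 120 N, or if a joint passes its speed limit or range.

### The arm

A 7-joint arm with a two-finger parallel gripper is mounted at the origin on the work surface. World frame = base frame: x ahead of the robot, y to its left, z up, the work surface at z = 0. Lengths are in mm, angles in rad, forces in N, time in s.
With the tool pointing down it reaches from about 400 to 875 mm from the base axis. Payload 4.4 kg.
Tool frame: the origin (TCP) lies at the very end of the fingers, on their centre line; the grasp point (between the pads) lies 19 mm behind it; z points along the fingers, y is the direction in which the jaws open and shut (so a half turn about z gives the same grasp; the last joint's range is limited). The gripper opens to 85 mm and grips with 20 to 120 N. Pads are 22 mm wide; open, the fingers measure 114 mm over their backs; the gripper's body (76 mm by 85 mm) begins 54 mm behind the grasp point. The pads swing forward as they close: fully open they stand 13 mm farther back than shut.
Start: joints at [1.074, 0.628, 0.038, 1.517, -0.027, 0.996, -0.02], TCP at [271.467, -590.613, 231.313] pointing down, gripper open.
Joint ranges: [-3.06, 3.06], [-0.37, 2.12], [-1.25, 1.32], [0.18, 2.47], [-1.1, 4.24], [0.23, 1.98], [-2.94, 2.94]. Speed limits (rad/s): [2.57, 2.57, 3.14, 3.14, 3.14, 3.14, 3.14].

### API

Orientations are given as [roll, pitch, yaw] about the fixed x, y, z axes, in that order (R = Rz(yaw) Ry(pitch) Rx(roll)).
In Python, from cell import ctrl gives the robot as it stands.
- The arm moves only by the shell command python3 -m crank 'ROWS' [OPENING]. ROWS is JSON, a list that holds one entry, the list of rows, each a list of 6 numbers: the shift along the tool's x, y, z in units of 30 mm (1.0 is 30 mm), then the turn, a rotation vector about the tool's x, y, z in units of 6 degrees (1.0 is 6 degrees). In form: [[[tx, ty, tz, rx, ry, rz], ...]]. A call has 1 to 12 rows; each row shifts and turns the pose as measured when the row begins, along the tool's axes as they then stand; what a row does not reach is not made up. A row lasts 1/12 s, in which the tool goes at most 41.7 mm and 7.16 degrees, less where a joint would pass 70% of its speed; a pose out of reach is approached as far as the arm can. A call is refused whole if a number of a shift passes 1 or a number of a turn 1, either way. A call with a gripper value outside its range is refused whole. OPENING is the gripper command: -1 is fully open, 1 is shut, values between are in proportion, set as the call begins (- or left out, the last holds). The fingers move at their own pace and stop on an object; the grip force is fixed at half the most. Time passes only in rows, so rows that do not move let the fingers close. It gives the time, the measured TCP pose, the force and the opening at its end, in the units of the state.
- ctrl.read_state(): the state, without advancing time (a new reading comes with each control period).
- ctrl.get_image(name): name is "scene" or "top"; returns a dict with "color" (400x640x3 uint8, red, green, blue), "depth" (400x640 float32, mm along the optical axis (not along the pixel's ray), 0 where there is no reading), "camera_matrix" (3x3 intrinsics, pixels), "R" (3x3) and "t" (3): a world point X has camera coordinates R X + t. Camera axes: x right, y down, z forward; pixel columns grow to the right and rows downward; lengths in mm; the calibration is good to about 2 mm. A picture is of the moment at which its call begins.
- ctrl.finish_job(): hands the job in, once; it reports no verdict.
Trained networks look in a picture, given as the dict that the camera call returned (one of the last four; its "shot" number tells which), for a name from the list of things; names that differ only in an ending like _2 or _b are one class to them, and where a whole thing is asked for, a point or a joint stands for the part that bears it (a point fixed in the world has none). Each returns a list of dicts, best first, with "conf" (0 to 1); they miss things now and then, are a little off and sometimes report something else, mostly with a low value. They report only what shows in the picture. A call takes as long as a camera call. They do not tell look-alikes from the thing itself.
- ctrl.search_frame(query, picture): "extent" ([centre column, centre row, width, height] in pixels, round what is visible of it).
The state is a dict: "clock": time; "qpos": joint angles; "qd": joint speeds; "tau": joint torques, N m; "eef_pos": TCP position; "tool_rot": TCP orientation; "force": force on the tool from outside, world axes, zero at the start; "torque": the same for the moment, N m; "width": finger opening in mm.
Only numpy, scipy, OpenCV 4.12 (cv2) and the standard library are available. Lean on these libraries where they do the work, as an engineer would, in place of code of your own. Each camera call takes 0.05 s, during which the arm holds its last target. There are 200 camera calls.

## Working session

There is one attempt and no reset: what is moved stays moved. The work goes in short steps, Python scripts to look and compute and a shell command to move; the robot and the scene stay as the last step left them, time stands still between calls to the robot, and variables do not carry over. Pictures are saved under pics/ and viewed, about 8 in all and at most 12, crops included, and the job is handed in when it is done.

```bash
ls; mkdir -p pics; python3 - <<'E'
from cell import ctrl
import cv2,numpy as np
print(ctrl.read_state())
for n in ["scene","top"]:
    p=ctrl.get_image(n); cv2.imwrite(f"pics/{n}0.png",p["color"][:,:,::-1])
    np.savez(f"{n}0.npz",**{k:p[k] for k in ["color","depth","camera_matrix","R","t"]})
    print(n,p["R"].round(3).tolist(),p["t"].round(1),p["camera_matrix"].round(1).tolist())
    for q in ["board","cabinet","stand","paperweight","door_pull","hinge_catch","pull_catch","tin","flask","brush","whistle","torch","dish"]:
        for r in ctrl.search_frame(q,p)[:4]:
            print(q,np.round(r["extent"]).tolist(),round(r["conf"],2))
E
```

```text
pics
{'clock': 0.0, 'qpos': array([ 1.07420396,  0.62936472,  0.03842554,  1.51837507, -0.02696363,
        0.9962948 , -0.02000024]), 'qd': array([-1.07125531e-03, -2.34876446e-04,  7.49792233e-04, -2.05326717e-04,
        9.59979500e-05, -8.61789423e-04, -1.14605187e-03]), 'tau': array([ 2.53699091e-04, -5.63402796e+01,  1.22663498e+00, -1.93439466e+01,
        1.09919099e-02,  1.06327515e-02,  1.15682900e-05]), 'eef_pos': array([ 271.19603798, -590.02885239,  230.37448994]), 'tool_rot': array([-3.13966891e+00,  4.73951285e-05,  4.30825082e-01]), 'force': array([-0.59474829, -0.35655531,  0.68399299]), 'torque': array([0.00025312, 0.00488542, 0.07281933]), 'width': 85.35199642901564}
scene [[0.003, 1.0, -0.004], [0.748, -0.005, -0.663], [-0.663, -0.001, -0.748]] [ -97.5 -266.4 1554. ] [[369.9, 0.0, 318.6], [0.0, 369.9, 191.9], [0.0, 0.0, 1.0]]
board [262.0, 211.0, 10.0, 63.0] 0.77
board [260.0, 267.0, 17.0, 51.0] 0.63
board [226.0, 154.0, 24.0, 76.0] 0.61
cabinet [212.0, 202.0, 61.0, 103.0] 0.86
stand [265.0, 223.0, 19.0, 29.0] 0.52
stand [262.0, 214.0, 11.0, 60.0] 0.25
paperweight
[... 873 characters left out ...]
139.0, 19.0, 41.0] 0.5
cabinet [450.0, 197.0, 74.0, 85.0] 0.82
stand [384.0, 210.0, 13.0, 35.0] 0.72
paperweight [300.0, 210.0, 35.0, 24.0] 0.81
door_pull [440.0, 196.0, 32.0, 84.0] 0.84
door_pull [477.0, 200.0, 11.0, 9.0] 0.64
hinge_catch [448.0, 198.0, 77.0, 81.0] 0.7
hinge_catch [450.0, 170.0, 30.0, 13.0] 0.45
pull_catch [455.0, 203.0, 28.0, 11.0] 0.73
pull_catch [441.0, 196.0, 34.0, 88.0] 0.7
tin [249.0, 218.0, 25.0, 28.0] 0.72
flask [265.0, 140.0, 29.0, 38.0] 0.83
whistle [313.0, 156.0, 15.0, 10.0] 0.58
whistle [200.0, 251.0, 26.0, 34.0] 0.25
torch [197.0, 180.0, 23.0, 21.0] 0.68
dish [199.0, 252.0, 31.0, 34.0] 0.74
dish [439.0, 196.0, 32.0, 87.0] 0.4
dish [455.0, 201.0, 27.0, 8.0] 0.24
```

```bash
python3 - <<'E'
import cv2,numpy as np
a=cv2.imread("pics/top0.png")[100:380,170:520]; b=cv2.imread("pics/scene0.png")[90:330,180:480]
cv2.imwrite("pics/c1.png",cv2.resize(a,None,fx=2.14,fy=2.14,interpolation=cv2.INTER_CUBIC))
cv2.imwrite("pics/c2.png",cv2.resize(b,None,fx=2.5,fy=2.5,interpolation=cv2.INTER_CUBIC))
E
```

```text
(no output)
```

View pics/c1.png

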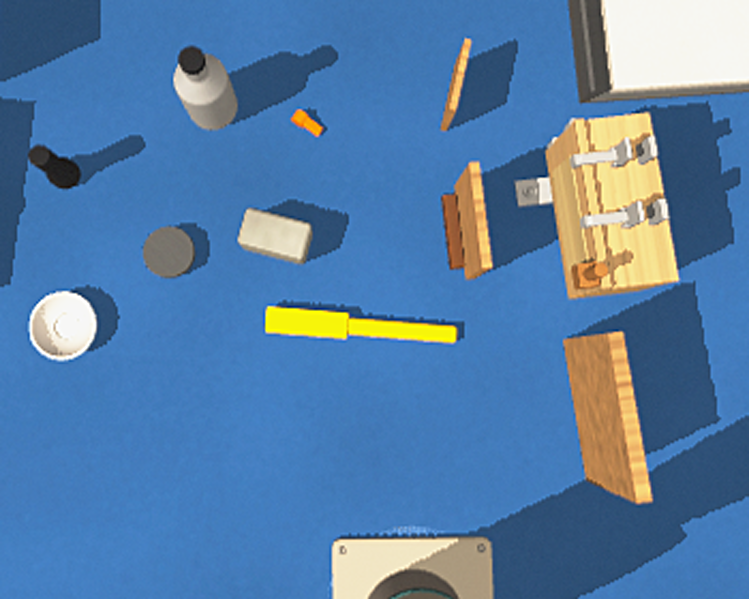

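View pics/c2.png

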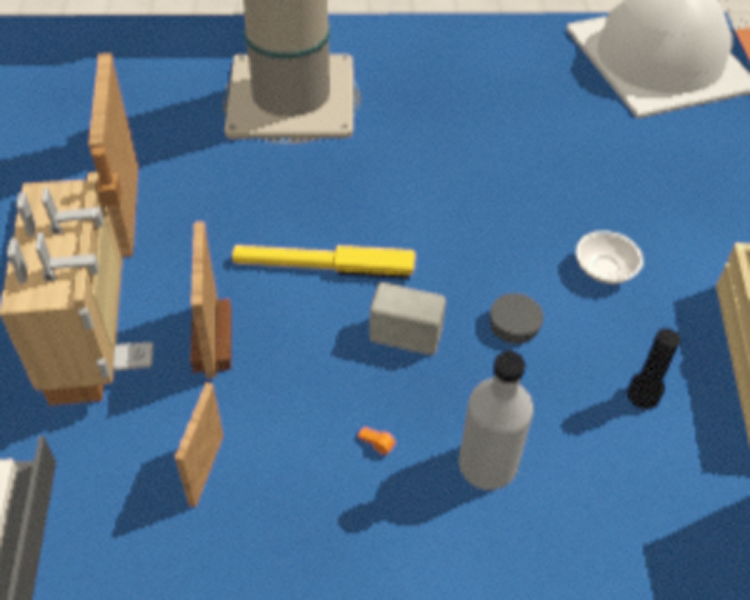

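The top view shows the middle board in its brown stand at crop (475,220), the small board at (457,85) and the large one at (608,415). The cabinet front faces image left, which is world +y, with the pull nearest the robot at (590,270), the paperweight at (275,235) and the brush at (360,325). A grey plate lies in front of the cabinet at (535,190). Next I'll measure from depth.

```bash
cat > h.py <<'E'
import numpy as np,cv2
def cloud(p):
    d=p["depth"];K=p["camera_matrix"];v,u=np.indices(d.shape)
    c=np.stack([(u-K[0,2])/K[0,0]*d,(v-K[1,2])/K[1,1]*d,d],-1)
    w=(c-p["t"])@p["R"]; w[d==0]=np.nan
    return w
def sel(W,x0,x1,y0,y1,z0,z1):
    P=W.reshape(-1,3);P=P[~np.isnan(P[:,0])]
    return P[(P[:,0]>x0)&(P[:,0]<x1)&(P[:,1]>y0)&(P[:,1]<y1)&(P[:,2]>z0)&(P[:,2]<z1)]
def rect(P):
    (c,s,a)=cv2.minAreaRect(P[:,:2].astype(np.float32)); return np.round(c,1),np.round(s,1),round(a,1),len(P)
E
python3 - <<'E'
from h import *
for n in ["top","scene"]:
    W=cloud(np.load(n+"0.npz")); print(n)
    if n=="top":
        for nm,(u,v) in dict(board=(390,201),cab=(455,180),pw=(300,208),stand=(383,208),plate=(420,189),tin=(249,218),flask=(262,145),brush=(338,251),whistle=(313,156),pull=(440,228),small=(383,139),big=(455,294),hc=(470,170),pc=(475,198)).items(): print(nm,W[v,u].round(0))
    P=W.reshape(-1,3)
np.save("Wt.npy",cloud(np.load("top0.npz")));np.save("Ws.npy",cloud(np.load("scene0.npz")))
E
```

```text
top
board [503. -76. 125.]
cab [ 541. -229.  202.]
pw [496. 166.  74.]
stand [498. -69.  27.]
plate [ 549. -175.   43.]
tin [476. 316.  26.]
flask [658. 263. 143.]
brush [378.  62.  27.]
whistle [658. 130.  18.]
pull [ 421. -182.  211.]
small [677. -65. 115.]
big [ 261. -219.  175.]
hc [ 561. -261.  223.]
pc [ 491. -266.  229.]
scene
```

```bash
python3 - <<'E'
from h import *
for n in ["t","s"]:
    W=np.load(f"W{n}.npy"); print(n)
    print("board",*[rect(sel(W,400,610,-130,-20,a,b)) for a,b in((145,165),(40,165))])
    P=sel(W,400,610,-130,-20,40,170);print(P.min(0),P.max(0))
    print("stand",rect(sel(W,400,610,-130,-20,20,32)))
    print("cab roof",rect(sel(W,380,640,-330,-140,194,206)))
    print("cab roof+door",rect(sel(W,380,640,-330,-140,190,218)))
    print("above",[ (rect(sel(W,a,b,-330,-140,222,275)),sel(W,a,b,-330,-140,222,275).max(0)[2]) for a,b in((380,450),(450,520),(520,620))])
    print("pw",rect(sel(W,420,570,110,230,62,80)))
    print("brush",rect(sel(W,320,430,-80,180,10,40)))
    print("big",rect(sel(W,180,360,-330,-130,40,250)),sel(W,180,360,-330,-130,40,250).max(0))
    print("small",rect(sel(W,600,760,-140,20,30,250)),sel(W,600,760,-140,20,30,250).max(0))
    print("box right", sel(W,600,800,-500,-150,5,300).min(0),sel(W,600,800,-500,-150,5,300).max(0))
E
```

```text
t
board (array([502. , -81.8]), array([129.6,  13.3]), 4.9, 265) (array([502.1, -81.7]), array([130.9,  13.4]), 4.9, 563)
[436.48343404 -92.88805059  40.29161295] [567.04871834 -70.53716313 163.83289847]
stand (array([495.9, -68.1]), array([123.1,  28.8]), 10.4, 248)
cab roof (array([ 509.6, -231.5]), array([203.9, 117. ]), 5.3, 2049)
cab roof+door (array([ 509.6, -231.5]), array([203.9, 117. ]), 5.3, 2611)
above [((array([ 420.7, -193. ]), array([14. , 13.6]), 86.4, 65), np.float64(266.0267297220576)), ((array([ 485.9, -232.2]), array([24.1, 85.8]), 5.6, 189), np.float64(260.2527573965232)), ((array([ 556.3, -225. ]), array([24.4, 85.4]), 7.6, 153), np.float64(258.7490732555579))]
pw (array([495.7, 172.9]), array([90. , 49.8]), 74.4, 564)
brush (array([375. ,  57.3]), array([245.7,  34.2]), 84.8, 828)
big (array([ 267.5, -227.6]), array([177.7,  19.9]), 6.3, 1821) [ 355.1218519  -208.95753727  220.84731211]
small (array([691.6, -70.7]), array([ 9.6, 95.9]), 75.9, 184) [738.64165062 -55.17034361 117.25552741]
box right [ 600.09000555 -499.91628197    5.00996505] [ 799.99898337 -150.4
[... 444 characters left out ...]
y([ 423.8, -192.6]), array([14.1, 17.7]), 75.0, 71), np.float64(265.06369485205397)), ((array([ 486.4, -232.9]), array([27. , 85.3]), 5.0, 129), np.float64(259.28868539723055)), ((array([ 558.8, -225.2]), array([26.8, 85.3]), 5.1, 130), np.float64(258.86733961791384))]
pw (array([497.6, 172.4]), array([90.5, 53.5]), 75.6, 374)
brush (array([377.9,  58.4]), array([246.3,  37.8]), 85.6, 560)
big (array([ 269.3, -227.6]), array([180.8,  19.1]), 6.0, 654) [ 359.60216337 -210.21663873  220.07287278]
small (array([693.4, -71.7]), array([11.7, 97.1]), 75.5, 417) [741.5401891  -56.16640326 116.35806703]
box right [ 600.02718659 -499.9901011     5.00469644] [ 799.94849908 -150.9642969   214.09941755]
```

The depth points agree with the given sizes:

| Thing | Centre (mm) | Yaw |
|---|---|---|
| board | (502, -82) | 4.8° |
| cabinet | (510, -249) | 5.3° |
| pull | (422, -193) | – |
| paperweight | (496.5, 172.6) | long axis at 75° |

Plan: lean the board on the paperweight's narrow -y face.

```bash
cat >> h.py <<'E'
from scipy.spatial.transform import Rotation as Ro
def go(pos,rpy):
    "remaining move in tool axes: units of 30 mm, and 6 deg"
    from cell import ctrl
    s=ctrl.read_state();R=Ro.from_euler("xyz",s["tool_rot"])
    d=R.inv().apply(np.array(pos)-s["eef_pos"])/30
    r=np.degrees((R.inv()*Ro.from_euler("xyz",rpy)).as_rotvec())/6
    print("go",d.round(2),r.round(2),"at",s["eef_pos"].round(1),s["tool_rot"].round(3),"t",round(s["clock"],2),"F",s["force"].round(1),"w",round(s["width"],1))
E
python3 -m crank '[[[0,0,-1,0,0,1],[0,0,-1,0,0,1],[0,0,-1,0,0,1],[0,0,-1,0,0,0.3],[0,0,0,0,0,0]]]' -1
python3 -c "
from h import *
go([502.5,-82,330],[np.pi,0,.084])"
```

```text
clock: 1.82
eef_pos: [270.6, -589.2, 353.3]
tool_rot: [-3.135, 0.002, 0.068]
force: [-0.0, -0.6, 0.5]
width: 85.4
go [  8.86 -16.34   0.87] [-0.07  0.02 -0.15] at [ 270.6 -589.2  353.3] [-3.135e+00  2.000e-03  6.800e-02] t 1.82 F [-0.  -0.6  0.5] w 85.4
```

```bash
python3 -m crank '[[[0.54,-1,0,0,0,0],[0.54,-1,0,0,0,0],[0.54,-1,0,0,0,0],[0.54,-1,0,0,0,0],[0.54,-1,0,0,0,0],[0.54,-1,0,0,0,0],[0.54,-1,0,0,0,0],[0.54,-1,0,0,0,0],[0.54,-1,0,0,0,0],[0.54,-1,0,0,0,0],[0.54,-1,0,0,0,0],[0.54,-1,0,0,0,0]]]' && python3 -c "
from h import *
go([502.5,-82,200],[np.pi,0,.084])"
```

```text
clock: 2.82
eef_pos: [442.7, -211.3, 353.8]
tool_rot: [3.134, 0.0, 0.055]
force: [0.5, -0.5, -0.8]
width: 85.3
go [ 2.23 -4.23  5.1 ] [ 0.07  0.   -0.28] at [ 442.7 -211.3  353.8] [3.134 0.    0.055] t 2.82 F [ 0.5 -0.5 -0.8] w 85.3
```

```bash
python3 -m crank '[[[0.56,-1,0,0,0,-0.2],[0.56,-1,0,0,0,-0.1],[0.56,-1,0,0,0,0],[0.56,-1,0.5,0,0,0],[0,-0.2,1,0,0,0],[0,0,1,0,0,0],[0,0,1,0,0,0],[0,0,1,0,0,0],[0,0,0.5,0,0,0],[0,0,0,0,0,0]]]' && python3 -c "
from h import *
go([502.5,-82,110],[np.pi,0,.084])"
```

```text
clock: 3.65
eef_pos: [510.4, -61.0, 200.7]
tool_rot: [3.137, -0.017, 0.111]
force: [-0.9, 0.6, 0.3]
width: 85.4
go [-0.39  0.65  3.02] [ 0.04 -0.16  0.26] at [510.4 -61.  200.7] [ 3.137 -0.017  0.111] t 3.65 F [-0.9  0.6  0.3] w 85.4
```

```bash
python3 -m crank '[[[-0.39,0.65,0,0,-0.16,0.26],[0,0,0,0,0,0],[0,0,1,0,0,0],[0,0,1,0,0,0],[0,0,1,0,0,0],[0,0,0,0,0,0]]]' && python3 -c "
from h import *
go([502.5,-82,110],[np.pi,0,.084])"
```

```text
clock: 4.15
eef_pos: [507.1, -84.0, 114.0]
tool_rot: [3.134, -0.014, 0.083]
force: [-0.5, 0.2, -0.9]
width: 85.3
go [-0.15 -0.08  0.13] [ 0.07 -0.13 -0.01] at [507.1 -84.  114. ] [ 3.134 -0.014  0.083] t 4.15 F [-0.5  0.2 -0.9] w 85.3
```

```bash
python3 -m crank '[[[-0.1,-0.06,0.13,0.07,-0.13,0],[0,0,0,0,0,0],[0,0,0,0,0,0],[0,0,0,0,0,0],[0,0,0,0,0,0],[0,0,0,0,0,0],[0,0,0,0,0,0],[0,0,0,0,0,0],[0,0,0,0,0,0],[0,0,0,0,0,0]]]' 1 && python3 -c "
from h import *
go([502.5,-82,110],[np.pi,0,.084])"
```

```text
clock: 4.98
eef_pos: [509.2, -82.9, 118.6]
tool_rot: [3.14, -0.012, 0.083]
force: [0.8, -0.3, -1.3]
width: 11.3
go [-0.22 -0.05  0.28] [ 0.02 -0.11 -0.01] at [509.2 -82.9 118.6] [ 3.14  -0.012  0.083] t 4.98 F [ 0.8 -0.3 -1.3] w 11.3
```

```bash
python3 -m crank '[[[0,0,-0.5,0,0,0],[0,0,-0.7,0,0,0],[0,0,-0.7,0,0,0],[0,0,-0.5,0,0,0],[0,0,0,0,0,0]]]' && python3 -c "
from h import *
go([486.6,109.5,170],[2.827,0,-.2635])"
```

```text
clock: 5.4
eef_pos: [505.9, -82.6, 190.9]
tool_rot: [3.141, -0.004, 0.083]
force: [0.2, -0.3, -1.6]
width: 11.6
go [-0.11 -6.44  0.69] [-2.98 -0.56  3.27] at [505.9 -82.6 190.9] [ 3.141 -0.004  0.083] t 5.4 F [ 0.2 -0.3 -1.6] w 11.6
```

```bash
python3 -m crank '[[[0,-0.8,0,0,0,0],[0,-0.8,0,0,0,0],[0,-0.8,0,0,0,0.4],[0,-0.8,0,0,0,0.7],[0,-0.8,0,0,0,0.7],[0,-0.5,0,-0.5,0,0.7],[0,0,0,-0.7,0,0.7],[0,0,0,-0.7,0,0],[0,0,0,-0.5,0,0],[0,0,0,0,0,0]]]' && python3 -c "
from h import *
go([486.6,109.5,160],[2.827,0,-.2635])"
```

```text
clock: 6.23
eef_pos: [498.3, 55.0, 182.6]
tool_rot: [2.876, -0.01, -0.276]
force: [0.3, 0.5, -1.5]
width: 11.1
go [-0.88 -1.78  0.29] [-0.47 -0.06 -0.14] at [498.3  55.  182.6] [ 2.876 -0.01  -0.276] t 6.23 F [ 0.3  0.5 -1.5] w 11.1
```

```bash
python3 -m crank '[[[-0.4,-0.8,0.1,-0.4,0,-0.1],[-0.45,-0.8,0.1,0,0,0],[0,-0.1,0.1,0,0,0],[0,0,0,0,0,0],[0,0,0,0,0,0]]]' && python3 - <<'E'
from h import *
from cell import ctrl
go([493.1,133.6,120],[2.827,0,-.2635])
for n in ["top","scene"]:
    p=ctrl.get_image(n);cv2.imwrite(f"pics/{n}1.png",p["color"][:,:,::-1]);W=cloud(p);np.save(f"W{n[0]}1.npy",W)
    print(n,[ (round(r["conf"],2),np.round(r["extent"]).tolist()) for r in ctrl.search_frame("board",p)])
    print("pw",rect(sel(W,420,570,125,230,62,76)))
a=cv2.imread("pics/scene1.png")[90:330,200:440]
cv2.imwrite("pics/c3.png",cv2.resize(a,None,fx=2.5,fy=2.5,interpolation=cv2.INTER_CUBIC))
E
```

```text
clock: 6.65
eef_pos: [484.9, 105.9, 154.8]
tool_rot: [2.834, -0.004, -0.267]
force: [0.1, -0.0, -1.2]
width: 11.5
go [ 0.01 -1.27  0.81] [-0.07 -0.03 -0.04] at [484.9 105.9 154.8] [ 2.834 -0.004 -0.267] t 6.65 F [ 0.1 -0.  -1.2] w 11.5
top [(0.84, [449.0, 296.0, 40.0, 84.0]), (0.77, [323.0, 210.0, 32.0, 52.0]), (0.57, [382.0, 141.0, 15.0, 36.0])]
pw (array([477.1, 157.8]), array([30.2, 50.4]), 2.5, 138)
scene [(0.73, [319.0, 203.0, 21.0, 46.0]), (0.7, [261.0, 268.0, 18.0, 50.0]), (0.61, [227.0, 153.0, 23.0, 72.0]), (0.2, [213.0, 200.0, 60.0, 103.0])]
pw (array([498., 172.]), array([89.7, 51.5]), 75.5, 371)
```

View pics/c3.png

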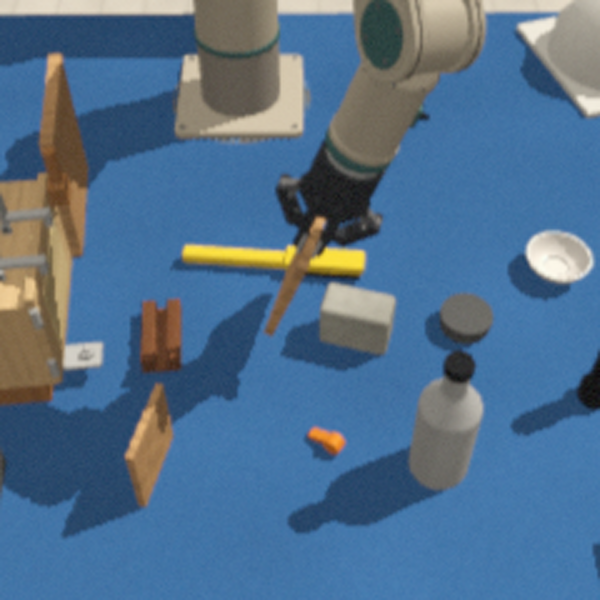

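The board is held and tilted over the free floor before the paperweight, the stand is empty at (160,335), and the brush and pw are untouched. Lowering now.

```bash
python3 -m crank '[[[0,-0.4,0.3,-0.05,0,0],[0,-0.5,0.3,0,0,0],[0,-0.2,0.3,0,0,0],[0,0,0,0,0,0],[0,0,0,0,0,0]]]' && python3 -c "
from h import *
go([491.5,127.8,109],[2.827,0,-.2635])"
```

```text
clock: 7.27
eef_pos: [494.7, 124.8, 119.8]
tool_rot: [2.832, -0.01, -0.276]
force: [0.2, -0.0, -1.8]
width: 11.6
go [-0.13 -0.17  0.32] [-0.04 -0.05 -0.14] at [494.7 124.8 119.8] [ 2.832 -0.01  -0.276] t 7.27 F [ 0.2 -0.  -1.8] w 11.6
```

```bash
python3 -m crank '[[[-0.1,-0.15,0.15,-0.04,-0.05,-0.1],[0,0,0.15,0,0,0],[0,0,0,0,0,0],[0,0,0,0,0,0]]]' && python3 -c "
from h import *
go([491.5,127.8,109],[2.827,0,-.2635])"
```

```text
clock: 7.6
eef_pos: [491.9, 126.2, 109.3]
tool_rot: [2.826, -0.001, -0.267]
force: [-0.5, 0.7, -1.8]
width: 11.3
go [-0.03 -0.05 -0.01] [ 0.01  0.01 -0.04] at [491.9 126.2 109.3] [ 2.826e+00 -1.000e-03 -2.670e-01] t 7.6 F [-0.5  0.7 -1.8] w 11.3
```

```bash
for i in 1; do python3 -m crank '[[[0,-0.03,0.1,0,0,0],[0,0,0,0,0,0]]]'; python3 -m crank '[[[0,-0.03,0.1,0,0,0],[0,0,0,0,0,0]]]';  done
```

```text
clock: 7.77
eef_pos: [492.2, 126.3, 108.0]
tool_rot: [2.826, -0.001, -0.268]
force: [-0.3, 0.4, -1.2]
width: 11.1
clock: 7.93
eef_pos: [492.6, 127.1, 108.3]
tool_rot: [2.827, -0.003, -0.268]
force: [-0.0, 0.3, -1.8]
width: 10.9
```

```bash
python3 -m crank '[[[0,-0.07,0.2,0,0,0],[0,0,0,0,0,0]]]'; python3 -m crank '[[[0,-0.07,0.2,0,0,0],[0,0,0,0,0,0]]]'
```

```text
clock: 8.1
eef_pos: [494.2, 129.6, 108.5]
tool_rot: [2.831, -0.006, -0.267]
force: [-0.6, -0.7, -1.4]
width: 11.6
clock: 8.27
eef_pos: [496.5, 131.5, 108.5]
tool_rot: [2.834, -0.011, -0.266]
force: [-0.6, -1.8, -2.4]
width: 11.3
```

```bash
python3 - <<'E'
from h import *
from cell import ctrl
go([493.1,133.6,109],[2.827,0,-.2635])
for n in ["scene","top"]:
    p=ctrl.get_image(n);cv2.imwrite(f"pics/{n}2.png",p["color"][:,:,::-1]);W=cloud(p);np.save(f"W{n[0]}2.npy",W)
    print("pw",rect(sel(W,420,570,125,230,62,76)))
    for z in range(-4,100,12):
        P=sel(W,540,580,50,130,z,z+12); 
        if len(P): print(z,len(P),P.mean(0).round(0),P.min(0).round(0),P.max(0).round(0))
a=cv2.imread("pics/scene2.png")[140:290,250:400]
cv2.imwrite("pics/c4.png",cv2.resize(a,None,fx=4,fy=4,interpolation=cv2.INTER_CUBIC))
E
```

```text
go [-0.13 -0.03 -0.03] [-0.06 -0.09 -0.06] at [496.5 131.5 108.5] [ 2.834 -0.011 -0.266] t 8.27 F [-0.6 -1.8 -2.4] w 11.3
pw (array([500.3, 175.9]), array([81.8, 54.7]), 70.0, 329)
-4 257 [560.  90.   1.] [540.  52.  -4.] [580. 129.   8.]
8 7 [544.  86.  13.] [543.  81.   8.] [546.  91.  18.]
20 11 [545.  91.  26.] [543.  84.  20.] [548.  97.  32.]
32 7 [546.  93.  38.] [542.  87.  33.] [549. 100.  43.]
44 13 [546.  97.  50.] [544.  91.  45.] [549. 103.  56.]
56 9 [547. 102.  62.] [541.  97.  56.] [549. 106.  68.]
68 9 [549. 105.  74.] [547. 100.  69.] [551. 109.  79.]
80 12 [549. 108.  86.] [543. 103.  80.] [552. 115.  91.]
92 10 [551. 113.  98.] [549. 109.  92.] [554. 118. 103.]
pw (array([474.2, 164.7]), array([113.6,  48. ]), 53.0, 181)
-4 205 [563.  75.   1.] [540.  51.  -4.] [580. 117.   7.]
8 1 [541.  82.  15.] [541.  82.  15.] [541.  82.  15.]
20 2 [544.  86.  26.] [543.  85.  21.] [544.  88.  32.]
32 2 [542.  89.  37.] [541.  88.  32.] [542.  91.  43.]
44 2 [542.  93.  50.] [541.  93.  50.] [544.  93.  50.]
56 4 [543.  98.  64.] [541.  96.  60.] [545.  99.  67.]
68 3 [544. 101.  74.] [542.  99.  70.] [546. 102.  77.]
80 8 [544. 105.  86.] [540. 102.  82.] [550. 107.  91.]
92 7 [544. 111.  99.] [540. 107.  94.] [550. 115. 103.]
```

View pics/c4.png

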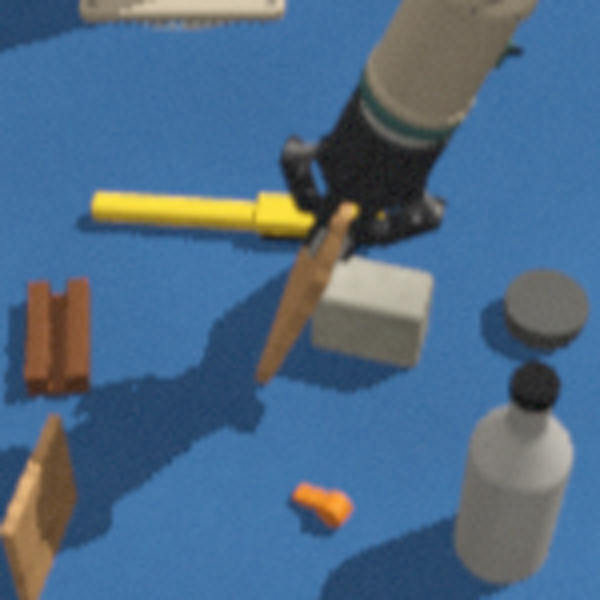

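The board's foot is at or within millimetres of the shelf, with about 17.6° lean, just at the paperweight's top edge. Releasing.

```bash
python3 -m crank '[[[0,0,0,0,0,0],[0,0,0,0,0,0],[0,0,0,0,0,0],[0,0,0,0,0,0],[0,0,0,0,0,0]]]' 0.4; python3 -m crank '[[[0,0,-0.3,0,0,0],[0,0,-0.5,0,0,0],[0,0,-0.8,0,0,0],[0,0,-0.8,0,0,0],[0,0,-0.8,0,0,0],[0,0,-0.8,0,0,0],[0,0,-0.8,0,0,0],[0,0,0,0,0,0]]]' && python3 - <<'E'
from h import *
from cell import ctrl
e=np.radians(5.3);E=np.array([np.cos(e),np.sin(e),0]);N=np.array([-np.sin(e),np.cos(e),0]);C=np.array([509.6,-248.7,0])
g=C+50*E-12*N; print(g, C-22*E-12*N)
go([g[0],g[1],330],[np.pi,0,e])
p=ctrl.get_image("scene");W=cloud(p)
print("pw",rect(sel(W,420,570,125,230,62,76)))
for z in range(6,170,20):
        P=sel(W,540,580,50,150,z,z+12); 
        if len(P): print(z,len(P),P.mean(0).round(0))
E
```

```text
clock: 8.78
eef_pos: [496.3, 130.4, 105.8]
tool_rot: [2.833, -0.01, -0.268]
force: [-0.3, -0.2, -0.4]
width: 25.7
clock: 9.45
eef_pos: [505.9, 175.1, 250.5]
tool_rot: [2.83, -0.006, -0.269]
force: [1.2, 0.3, 0.5]
width: 25.7
[ 560.49468196 -256.03016701    0.        ] [ 488.80250369 -262.6808493     0.        ]
go [ 5.59 13.53  1.6 ] [ 2.95  0.48 -3.43] at [505.9 175.1 250.5] [ 2.83  -0.006 -0.269] t 9.45 F [1.2 0.3 0.5] w 25.7
pw (array([480.9, 168.2]), array([105.6,  85. ]), 72.6, 339)
6 9 [545.  89.  11.]
26 8 [545.  92.  30.]
46 10 [546.  98.  52.]
66 11 [549. 104.  71.]
86 12 [550. 111.  91.]
106 15 [552. 116. 112.]
126 13 [553. 123. 131.]
146 5 [545. 129. 148.]
```

The board stands by itself, leaning about 16°. On to the hinge catch at about (560.5, -256).

```bash
python3 -m crank '[[[0,0,-0.8,0.6,0,-0.5],[0,0,-0.8,0.6,0,-0.5],[0,0,-0.8,0.6,0,-0.6],[0,0.2,-0.7,0.6,0,-0.6],[0,0.5,0,0.5,0,-0.6],[0,0.8,0,0.1,0,-0.4],[0,1,0,0,0,-0.2],[0,1,0,0,0,0],[0,1,0,0,0,0],[0,1,0,0,0,0],[0,1,0,0,0,0]]]' -1 && python3 -c "
from h import *
go([560.5,-256,330],[np.pi,0,.0925])"
```

```text
clock: 10.42
eef_pos: [519.4, 0.4, 334.8]
tool_rot: [-3.114, 0.049, 0.117]
force: [0.7, -0.1, -0.1]
width: 85.4
go [ 0.37  8.65 -0.09] [-0.25  0.47  0.23] at [5.194e+02 4.000e-01 3.348e+02] [-3.114  0.049  0.117] t 10.42 F [ 0.7 -0.1 -0.1] w 85.4
```

```bash
python3 -m crank '[[[0.05,1,0,-0.2,0.4,0.2],[0.05,1,0,0,0,0],[0.05,1,0,0,0,0],[0.05,1,0,0,0,0],[0.05,1,0,0,0,0],[0.05,1,0,0,0,0],[0.05,0.7,0,0,0,0],[0,0.4,0,0,0,0],[0,0,0,0,0,0],[0,0,0,0,0,0]]]' && python3 - <<'E'
from h import *
from cell import ctrl
go([560.5,-256,300],[np.pi,0,.0925])
p=ctrl.get_image("scene");W=cloud(p)
for a,b in((450,520),(520,620)):
    P=sel(W,a,b,-330,-140,225,262);print(rect(P),P[:,2].max())
print(rect(sel(W,540,590,-330,-140,236,262)))
E
```

```text
clock: 11.25
eef_pos: [540.6, -230.3, 324.2]
tool_rot: [-3.136, 0.026, 0.079]
force: [0.2, -0.4, -0.3]
width: 85.8
go [0.61 0.91 0.79] [-0.05  0.24 -0.13] at [ 540.6 -230.3  324.2] [-3.136  0.026  0.079] t 11.25 F [ 0.2 -0.4 -0.3] w 85.8
(array([ 489.6, -256.7]), array([25.2, 37.3]), 8.7, 102) 259.4345870784302
(array([ 561.4, -249.5]), array([26. , 37.2]), 3.5, 111) 258.70537294230246
(array([ 561.4, -249.5]), array([26. , 37.2]), 3.5, 80)
```

```bash
python3 -m crank '[[[0.6,0.9,0.6,0,0.2,-0.1],[0,0,0.2,0,0,0],[0,0,0,0,0,0],[0,0,0,0,0,0]]]' && python3 -c "
from h import *
go([561.3,-256,226],[np.pi,0,.0925])"
```

```text
clock: 11.63
eef_pos: [561.9, -247.7, 298.7]
tool_rot: [-3.131, 0.004, 0.1]
force: [-0.2, -0.8, -0.1]
width: 85.5
go [-0.04  0.3   2.42] [-0.1   0.04  0.07] at [ 561.9 -247.7  298.7] [-3.131  0.004  0.1  ] t 11.63 F [-0.2 -0.8 -0.1] w 85.5
```

```bash
python3 -m crank '[[[0,0.28,0,-0.1,0,0],[0,0,0,0,0,0],[0,0,0.7,0,0,0],[0,0,0.7,0,0,0],[0,0,0.7,0,0,0],[0,0,0,0,0,0],[0,0,0,0,0,0]]]' && python3 -c "
from h import *
go([561.3,-256,226],[np.pi,0,.0925])"
```

```text
clock: 12.22
eef_pos: [565.9, -252.0, 239.6]
tool_rot: [3.138, -0.005, 0.108]
force: [-0.2, -0.4, 1.0]
width: 85.6
go [-0.17  0.11  0.45] [ 0.04 -0.05  0.15] at [ 565.9 -252.   239.6] [ 3.138 -0.005  0.108] t 12.22 F [-0.2 -0.4  1. ] w 85.6
```

```bash
python3 -m crank '[[[-0.15,0.12,0.4,0,0,0.12],[0,0,0,0,0,0],[0,0,0,0,0,0]]]' && python3 -c "
from h import *
go([561.3,-256,226],[np.pi,0,.0925])"
```

```text
clock: 12.47
eef_pos: [563.9, -255.9, 231.6]
tool_rot: [3.136, -0.01, 0.097]
force: [0.1, 0.7, 0.6]
width: 85.5
go [-0.09 -0.01  0.19] [ 0.06 -0.09  0.04] at [ 563.9 -255.9  231.6] [ 3.136 -0.01   0.097] t 12.47 F [0.1 0.7 0.6] w 85.5
```

Well placed. Closing in stages while watching the force.

```bash
python3 -m crank '[[[-0.05,0,0.15,0,0,0],[0,0,0,0,0,0],[0,0,0,0,0,0],[0,0,0,0,0,0],[0,0,0,0,0,0]]]' 0.25; python3 -m crank '[[[0,0,0,0,0,0],[0,0,0,0,0,0],[0,0,0,0,0,0]]]' 0.4
```

```text
clock: 12.88
eef_pos: [564.5, -253.6, 231.6]
tool_rot: [3.138, -0.015, 0.099]
force: [-0.8, 1.3, -2.7]
width: 32.0
clock: 13.13
eef_pos: [564.8, -256.9, 232.0]
tool_rot: [3.132, -0.016, 0.098]
force: [0.3, 0.8, -0.9]
width: 25.4
```

```bash
python3 -m crank '[[[0,0,0,0,0,0],[0,0,0,0,0,0],[0,0,0,0,0,0]]]' 0.55;python3 -m crank '[[[0,0,0,0,0,0],[0,0,0,0,0,0],[0,0,0,0,0,0],[0,0,0,0,0,0]]]' 1
```

```text
clock: 13.38
eef_pos: [564.9, -258.0, 232.3]
tool_rot: [3.131, -0.017, 0.098]
force: [-0.6, -1.8, -0.4]
width: 22.2
clock: 13.72
eef_pos: [565.0, -258.0, 232.4]
tool_rot: [3.131, -0.017, 0.098]
force: [-0.8, -1.6, 0.8]
width: 22.1
```

Squeezed to the stop (22 mm, within 20–24). Open, rise and go to the other catch.

```bash
python3 -m crank '[[[0,0,0,0,0,0],[0,0,0,0,0,0],[0,0,0,0,0,0],[0,0,0,0,0,0],[0,0,-0.6,0,0,0],[0,0,-0.8,0,0,0],[0,0,0,0,0,0],[-0.8,0,0,0,0,0],[-0.8,0,0,0,0,0],[-0.7,0,0,0,0,0],[0,0,0,0,0,0],[0,0,0,0,0,0]]]' -1 && python3 - <<'E'
from h import *
from cell import ctrl
go([489.6,-264,226],[np.pi,0,.0925])
p=ctrl.get_image("scene");W=cloud(p)
for a,b in((450,520),(520,620)):
    P=sel(W,a,b,-330,-140,236,262);print(rect(P),P[:,2].max()) if len(P) else 0
cv2.imwrite("pics/c5.png",cv2.resize(p["color"][140:240,160:290,::-1],None,fx=5,fy=5,interpolation=cv2.INTER_CUBIC))
E
```

```text
clock: 14.72
eef_pos: [494.2, -262.0, 273.5]
tool_rot: [3.132, -0.018, 0.101]
force: [1.3, 0.5, 0.2]
width: 85.5
go [-0.19  0.04  1.58] [ 0.09 -0.17  0.08] at [ 494.2 -262.   273.5] [ 3.132 -0.018  0.101] t 14.72 F [1.3 0.5 0.2] w 85.5
(array([ 488.3, -257.3]), array([26.2, 36.6]), 6.5, 70) 257.99583227450916
(array([ 559.3, -229.7]), array([26.2, 77. ]), 3.4, 108) 254.20998608083144
```

View pics/c5.png

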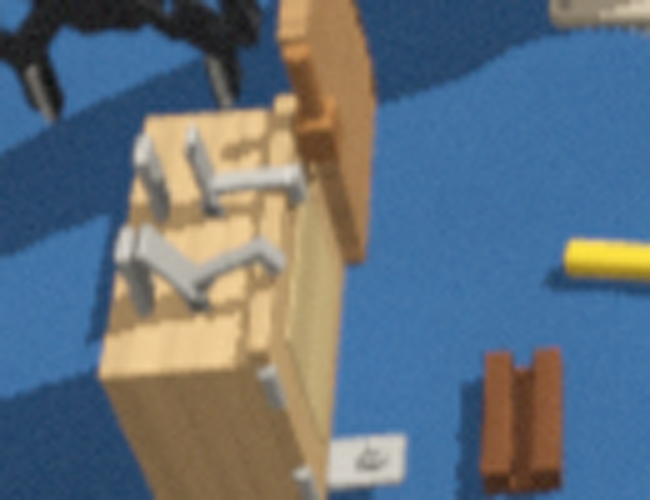

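The near catch's hook (270,255) is now raised against its post, while the pull catch (300,180) is still locked. Now descend on the pull catch.

```bash
python3 -m crank '[[[-0.15,0.1,0.6,0,-0.15,0.08],[0,0.1,0.6,0,0,0],[0,0,0.25,0,0,0],[0,0,0,0,0,0],[0,0,0,0,0,0]]]' && python3 -c "
from h import *
go([489.6,-264,228],[np.pi,0,.0925])"
```

```text
clock: 15.18
eef_pos: [495.5, -268.5, 228.9]
tool_rot: [3.131, -0.006, 0.096]
force: [0.3, -0.5, 0.5]
width: 85.5
go [-0.18 -0.17  0.03] [ 0.1  -0.05  0.03] at [ 495.5 -268.5  228.9] [ 3.131 -0.006  0.096] t 15.18 F [ 0.3 -0.5  0.5] w 85.5
```

```bash
python3 -m crank '[[[-0.18,-0.15,0,0.1,0,0],[0,0,0,0,0,0],[0,0,0,0,0,0]]]'; python3 -m crank '[[[0,0,0,0,0,0],[0,0,0,0,0,0],[0,0,0,0,0,0],[0,0,0,0,0,0],[0,0,0,0,0,0]]]' 0.25; python3 -m crank '[[[0,0,0,0,0,0],[0,0,0,0,0,0],[0,0,0,0,0,0]]]' 0.4
```

```text
clock: 15.43
eef_pos: [490.8, -263.7, 230.0]
tool_rot: [-3.141, -0.007, 0.097]
force: [0.7, 0.5, 0.7]
width: 85.6
clock: 15.85
eef_pos: [491.5, -260.9, 232.4]
tool_rot: [-3.138, -0.01, 0.098]
force: [-0.7, 0.8, -0.6]
width: 32.1
clock: 16.1
eef_pos: [491.8, -264.1, 232.7]
tool_rot: [3.14, -0.012, 0.097]
force: [0.0, 0.7, 1.0]
width: 25.3
```

```bash
python3 -m crank '[[[0,0,0,0,0,0],[0,0,0,0,0,0],[0,0,0,0,0,0]]]' 0.55;python3 -m crank '[[[0,0,0,0,0,0],[0,0,0,0,0,0],[0,0,0,0,0,0],[0,0,0,0,0,0]]]' 1
```

```text
clock: 16.35
eef_pos: [492.0, -265.5, 233.1]
tool_rot: [3.138, -0.012, 0.097]
force: [1.1, -0.2, -0.2]
width: 21.3
clock: 16.68
eef_pos: [492.0, -265.5, 233.0]
tool_rot: [3.138, -0.012, 0.097]
force: [0.1, -1.6, 1.5]
width: 21.9
```

```bash
python3 -m crank '[[[0,0,0,0,0,0],[0,0,0,0,0,0],[0,0,0,0,0,0],[0,0,0,0,0,0],[0,0,-0.6,0,0,0],[0,0,-0.8,0,0,0],[0,0,-0.6,0,0,0],[0,-0.4,0,0,0,0],[-0.8,-0.8,0,0,0,0],[-0.8,-0.8,0,0,0,0],[-0.4,-0.2,0,0,0,0],[0,0,0,0,0,0]]]' -1 && python3 - <<'E'
from h import *
from cell import ctrl
go([422.3,-193,290],[np.pi,0,.0925])
print(ctrl.read_state()["qpos"].round(2))
p=ctrl.get_image("scene");W=cloud(p)
for a,b,c,d in((400,450,-215,-170),(450,520,-330,-140),(520,620,-330,-140)):
    P=sel(W,a,b,c,d,236,268);print(rect(P),P[:,2].max()) if len(P) else 0
cv2.imwrite("pics/c6.png",cv2.resize(p["color"][140:240,160:290,::-1],None,fx=5,fy=5,interpolation=cv2.INTER_CUBIC))
E
```

```text
clock: 17.68
eef_pos: [421.4, -199.3, 290.3]
tool_rot: [-3.141, -0.008, 0.098]
force: [-0.6, -0.5, 0.6]
width: 85.4
go [ 0.05 -0.21  0.01] [-0.01 -0.07  0.05] at [ 421.4 -199.3  290.3] [-3.141 -0.008  0.098] t 17.68 F [-0.6 -0.5  0.6] w 85.4
[ 0.26  0.29  0.17  1.94 -0.07  0.91 -1.02]
(array([ 423.9, -193. ]), array([14.4, 14.5]), 45.4, 52) 265.31802340391715
(array([ 486.5, -237.3]), array([25., 78.]), 5.8, 97) 254.13988388110124
(array([ 561. , -228.8]), array([25.6, 79. ]), 1.3, 110) 254.27127934160018
```

View pics/c6.png

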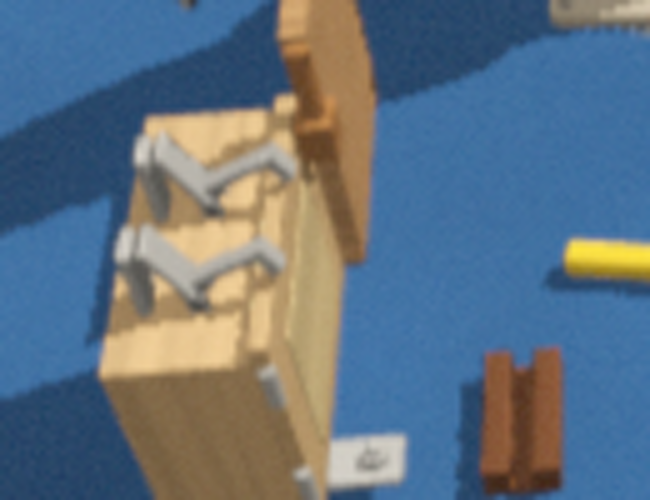

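Both hooks are raised, at (275,160) and (270,255), and the pull is at (423,-193). The last joint would run out if I gripped at this yaw, so I pre-turn the tool by about 0.5 rad.

```bash
python3 -m crank '[[[0,0,0,0,0,-0.8],[0,0,0,0,0,-0.9],[0,0,0,0,0,-0.9],[0,0,0,0,0,-0.9],[0,0,0,0,0,-0.9],[0,0,0,0,0,-0.3],[0,0,0,0,0,0]]]' 0 && python3 -c "
from h import *
go([423,-193,224],[np.pi,0,.6])"
```

```text
clock: 18.32
eef_pos: [429.7, -200.1, 287.9]
tool_rot: [3.135, -0.01, 0.616]
force: [-0.8, -1.1, -0.2]
width: 42.7
go [-0.07 -0.34  2.13] [ 0.06 -0.1   0.15] at [ 429.7 -200.1  287.9] [ 3.135 -0.01   0.616] t 18.32 F [-0.8 -1.1 -0.2] w 42.7
```

```bash
python3 -m crank '[[[-0.07,-0.34,0,0,-0.1,0],[0,0,0,0,0,0],[0,0,0,0,0,0]]]' && python3 -c "
from h import *
go([423,-193,224],[np.pi,0,.6])"
```

```text
clock: 18.57
eef_pos: [422.9, -192.9, 286.7]
tool_rot: [3.135, 0.001, 0.612]
force: [1.1, -0.1, -0.3]
width: 42.7
go [ 0.   -0.01  2.09] [0.06 0.01 0.12] at [ 422.9 -192.9  286.7] [3.135e+00 1.000e-03 6.120e-01] t 18.57 F [ 1.1 -0.1 -0.3] w 42.7
```

```bash
python3 -m crank '[[[0,0,0.5,0,0,0],[0,0,0.5,0,0,0],[0,0,0.5,0,0,0],[0,0,0.4,0,0,0],[0,0,0,0,0,0],[0,0,0,0,0,0]]]' && python3 -c "
from h import *
go([423,-193,224],[np.pi,0,.6])"
```

```text
clock: 19.07
eef_pos: [425.1, -192.8, 228.7]
tool_rot: [3.132, -0.001, 0.611]
force: [0.4, -0.7, 0.6]
width: 42.7
go [-0.06 -0.04  0.16] [ 0.1  -0.01  0.1 ] at [ 425.1 -192.8  228.7] [ 3.132e+00 -1.000e-03  6.110e-01] t 19.07 F [ 0.4 -0.7  0.6] w 42.7
```

```bash
python3 -m crank '[[[-0.06,-0.04,0.1,0.1,0,0],[0,0,0,0,0,0],[0,0,0,0,0,0],[0,0,0,0,0,0],[0,0,0,0,0,0],[0,0,0,0,0,0]]]' 1 && cat >> h.py <<'E'
e=np.radians(5.3);EE=np.array([np.cos(e),np.sin(e)]);NN=np.array([-np.sin(e),np.cos(e)])
def door(step=None,H=np.array([604.9,-193.7]),P0=np.array([423.,-193.])):
    "door angle from TCP; remaining tool shift for +step rad along the arc"
    from cell import ctrl
    s=ctrl.read_state();p=s["eef_pos"][:2]-H;q=P0-H
    th=-(np.arctan2(p[1],p[0])-np.arctan2(q[1],q[0]));th=(th+np.pi)%(2*np.pi)-np.pi
    print("door",round(th,3),"r",np.hypot(*p).round(1),"q7",s["qpos"][6].round(2),"tau",s["tau"].round(1))
    for st in ([step] if step else [.25,.5]):
        t=th+st;c,S=np.cos(-t),np.sin(-t);w=H+np.array([c*q[0]-S*q[1],S*q[0]+c*q[1]])*183/np.hypot(*q)
        go([w[0],w[1],226],[np.pi,0,.61-t])
E
python3 -c "
from h import *
door()"
```

```text
clock: 19.57
eef_pos: [424.0, -192.9, 227.0]
tool_rot: [3.141, -0.003, 0.61]
force: [-0.1, 0.5, -3.7]
width: 14.9
door 0.0 r 180.9 q7 -0.56 tau [  0.1 -40.5   0.9 -16.3   0.    0.2   0. ]
go [ 0.97 -1.16  0.03] [ 0.   -0.03  2.39] at [ 424.  -192.9  227. ] [ 3.141e+00 -3.000e-03  6.100e-01] t 19.57 F [-0.1  0.5 -3.7] w 14.9
go [ 2.24 -2.    0.04] [ 0.   -0.03  4.78] at [ 424.  -192.9  227. ] [ 3.141e+00 -3.000e-03  6.100e-01] t 19.57 F [-0.1  0.5 -3.7] w 14.9
```

```bash
python3 -m crank '[[[0.15,-0.2,0,0,0,0.38],[0.29,-0.39,0,0,0,0.76],[0.29,-0.39,0,0,0,0.76],[0.29,-0.39,0,0,0,0.76],[0.29,-0.39,0,0,0,0.76]]]' && python3 -c "
from h import *
door()"
```

```text
clock: 19.98
eef_pos: [436.0, -130.2, 227.0]
tool_rot: [3.138, -0.004, 0.235]
force: [2.7, -1.5, -7.3]
width: 14.3
door 0.356 r 180.4 q7 -1.03 tau [  3.2 -40.5   1.2 -15.5  -0.1   0.7   1. ]
go [ 0.93 -1.19  0.03] [ 0.03 -0.05  2.2 ] at [ 436.  -130.2  227. ] [ 3.138 -0.004  0.235] t 19.98 F [ 2.7 -1.5 -7.3] w 14.3
go [ 2.18 -2.05  0.04] [ 0.02 -0.05  4.59] at [ 436.  -130.2  227. ] [ 3.138 -0.004  0.235] t 19.98 F [ 2.7 -1.5 -7.3] w 14.3
```

```bash
python3 -m crank '[[[0.29,-0.39,0,0,0,0.72],[0.29,-0.39,0,0,0,0.72],[0.29,-0.39,0,0,0,0.72],[0.29,-0.39,0,0,0,0.72],[0.29,-0.39,0,0,0,0.72]]]' && python3 -c "
from h import *
door()"
```

```text
clock: 20.4
eef_pos: [474.5, -69.7, 227.0]
tool_rot: [3.134, -0.005, -0.159]
force: [1.5, -3.9, -5.1]
width: 14.7
door 0.756 r 179.9 q7 -1.51 tau [  1.1 -42.5   1.  -15.7  -0.3   0.3   0.9]
go [ 0.93 -1.2   0.03] [ 0.07 -0.06  2.26] at [474.5 -69.7 227. ] [ 3.134 -0.005 -0.159] t 20.4 F [ 1.5 -3.9 -5.1] w 14.7
go [ 2.18 -2.05  0.03] [ 0.06 -0.07  4.65] at [474.5 -69.7 227. ] [ 3.134 -0.005 -0.159] t 20.4 F [ 1.5 -3.9 -5.1] w 14.7
```

Past the click-stop, with low forces. Continuing.

```bash
python3 -m crank '[[[0.29,-0.39,0,0,0,0.74],[0.29,-0.39,0,0,0,0.74],[0.29,-0.39,0,0,0,0.74],[0.29,-0.39,0,0,0,0.74],[0.29,-0.39,0,0,0,0.74]]]' && python3 -c "
from h import *
door()"
```

```text
clock: 20.82
eef_pos: [534.5, -28.4, 226.9]
tool_rot: [3.132, -0.008, -0.564]
force: [-0.5, -3.4, -3.4]
width: 14.6
door 1.165 r 179.7 q7 -1.94 tau [ -0.3 -47.4   2.5 -16.8  -0.3  -0.2   0.7]
go [ 0.92 -1.2   0.03] [ 0.08 -0.09  2.3 ] at [534.5 -28.4 226.9] [ 3.132 -0.008 -0.564] t 20.82 F [-0.5 -3.4 -3.4] w 14.6
go [ 2.19 -2.04  0.03] [ 0.07 -0.1   4.69] at [534.5 -28.4 226.9] [ 3.132 -0.008 -0.564] t 20.82 F [-0.5 -3.4 -3.4] w 14.6
```

```bash
python3 -m crank '[[[0.29,-0.39,0,0,0,0.74],[0.29,-0.39,0,0,0,0.74],[0.29,-0.39,0,0,0,0.74],[0.29,-0.39,0,0,0,0.74],[0.2,-0.27,0,0,0,0.5],[0,0,0,0,0,0],[0,0,0,0,0,0],[0,0,0,0,0,0]]]' && python3 - <<'E'
from h import *
from cell import ctrl
door()
for n in ["scene","top"]:
    p=ctrl.get_image(n);W=cloud(p);cv2.imwrite(f"pics/{n}9.png",p["color"][:,:,::-1])
    P=sel(W,560,660,-190,-40,195,215);print("doortop",rect(P) if len(P) else 0)
    print("pw",rect(sel(W,420,570,140,230,62,76)))
    print("roof",[ (rect(sel(W,a,b,-330,-140,222,262))) for a,b in((450,520),(530,590))])
    P=sel(W,400,570,60,160,20,60);print("board",P.min(0).round(),P.max(0).round(),len(P))
a=cv2.imread("pics/scene9.png")[100:330,170:450];cv2.imwrite("pics/c7.png",cv2.resize(a,None,fx=2.5,fy=2.5,interpolation=cv2.INTER_CUBIC))
E
```

```text
clock: 21.48
eef_pos: [602.1, -14.1, 227.0]
tool_rot: [3.13, -0.011, -0.94]
force: [-0.9, -0.8, -1.8]
width: 14.3
door 1.551 r 179.7 q7 -2.27 tau [ -0.7 -51.    6.2 -18.8   0.1  -0.   -0.3]
go [ 0.93 -1.19  0.03] [ 0.1  -0.11  2.4 ] at [602.1 -14.1 227. ] [ 3.13  -0.011 -0.94 ] t 21.48 F [-0.9 -0.8 -1.8] w 14.3
go [ 2.21 -2.02  0.03] [ 0.09 -0.13  4.79] at [602.1 -14.1 227. ] [ 3.13  -0.011 -0.94 ] t 21.48 F [-0.9 -0.8 -1.8] w 14.3
doortop (array([ 595.9, -115.7]), array([ 15.2, 150.3]), 6.9, 401)
pw (array([500.3, 177.2]), array([78.3, 51.9]), 75.1, 321)
roof [(array([ 487.2, -234.4]), array([26.1, 82.5]), 4.3, 206), (array([ 560. , -226.4]), array([28.3, 83.8]), 3.3, 232)]
board [400.  84.  20.] [550. 159.  60.] 165
doortop (array([ 597.8, -144.2]), array([13.6, 91. ]), 7.5, 204)
pw (array([499.8, 187.5]), array([59.8, 50.1]), 74.5, 367)
roof [(array([ 485.7, -233.5]), array([24.2, 84.6]), 6.3, 280), (array([ 557.3, -225.9]), array([24.1, 83.9]), 5.4, 262)]
board [418.  85.  21.] [545. 143.  60.] 149
```

View pics/c7.png

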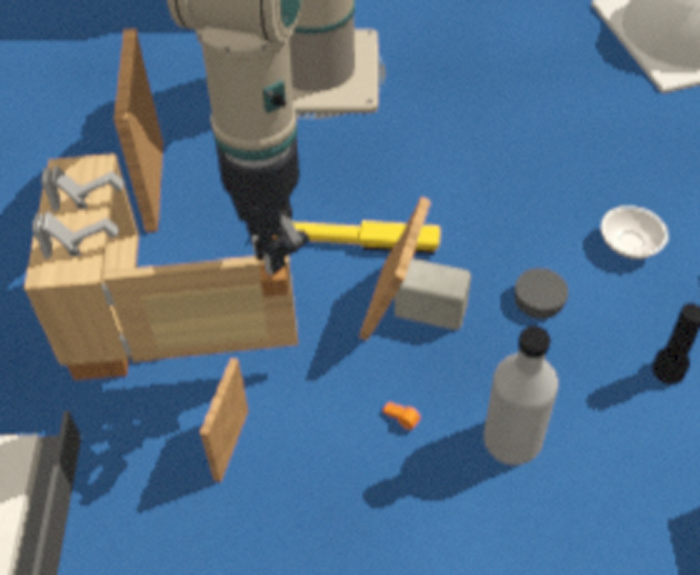

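The door stands at about a right angle, held by the gripper at (270,240). The board leans on the paperweight at (400,270), both hooks are up, and the bystanders are in place. Handing in.

```bash
python3 -c "
from cell import ctrl
print(ctrl.finish_job()); s=ctrl.read_state(); print(s['clock'],s['eef_pos'],s['force'],s['width'])"
```

```text
the job is handed in; nothing more can be done
None
the job is handed in; nothing more can be done
```

The job is done as asked and was handed in at about 21.6 s of the 72 s. The hand-in reports no verdict, and I could not read the state again afterwards.

- **Board:** I took the middle-sized board out of its stand and leaned it, foot on the shelf, at about 16–18° against the paperweight's near end face. It stayed there after I let go.
- **Catches:** I squeezed the hinge-side catch first, then the pull-side one. Both closed to about 22 mm, within the expected 20–24 mm, and the last pictures show both hooks up.
- **Door:** I swung it by the pull past the click-stop, and the gripper is still holding it open.

**Last checks:**
- The tool position puts the door at about 1.55 rad. The door edge in the depth data agrees to within a few degrees, and the tool force was about 2 N.
- The pull measured 14.3 mm wide in the grip against the stated 16 mm; the board also read slightly under its true size.
- The last scene picture shows the other things on the shelf apparently where they were. I did not re-measure them one by one.
- The paperweight's centre could not be re-measured cleanly because the board partly hides it. Its angle, about 75°, is unchanged.

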